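Uncover the crossover box and hold its terminal plate over the screw holes

ROBOT

A 6-joint arm with a two-finger parallel gripper is mounted at the origin on the work surface. World frame = base frame: x ahead of the robot, y to its left, z up, the work surface at z = 0. Lengths are in m, angles in rad, forces in N, time in s.
With the tool pointing down it reaches from about 0.375 to 0.975 m from the base axis. Payload 3.8 kg.
Tool frame: the origin (TCP) lies at the very end of the fingers, on their centre line; the grasp point (between the pads) lies robot.pinch_z behind it (robot.pinch_z is the distance from the TCP to the grasp point, in m); z points along the fingers, y is the line along which they close (so a half turn about z gives the same grasp; the last joint's range is limited). The gripper opens to 85 mm and grips with 20 to 120 N. Pads are 22 mm wide; open, the fingers measure 114 mm over their backs; the gripper's body (76 mm by 85 mm) begins 54 mm behind the grasp point. The pads swing forward as they close: fully open they stand 13 mm farther back than shut.
Start: joints at [1.112, 0.264, 1.604, -0, 1.274, -0.037], TCP at [0.276, 0.616, 0.231] pointing down, gripper open.
Joint ranges: [-2.63, 2.63], [-0.94, 2.18], [0.31, 2.57], [-1.31, 4.45], [0, 2.66], [-2.55, 2.55]. Speed limits (rad/s): [2.57, 2.57, 3.14, 3.14, 3.14, 3.14].

INTERFACE

Orientations are given as a 3x3 rotation matrix whose columns are the frame's x, y, z axes.
In Python, from bench import robot gives the robot as it stands. The module is installed in compiled form; this text tells all that it offers.
- The arm moves only by the tool arm_command, never from a script. Its argument "moves" is a list of rows, each a list of 7 numbers: the shift along the tool's x, y, z in m, then the turn, a rotation vector about the tool's x, y, z in rad, then the opening in per cent of the stroke, from 0 (shut) to 100 (fully open). A call has 1 to 5 rows; each row is the pose to reach, as a shift and turn from the pose commanded when the call began, along the tool's axes at that moment; what a row does not reach only later rows make up. A row lasts 1/12 s, in which the tool goes at most 41.7 mm and 7.16 degrees, less where a joint would pass 70% of its speed; a pose out of reach is approached as far as the arm can. A call with a gripper value outside its range is refused whole. The fingers move at their own pace and stop on an object; "force" is the grip in N (left out, the last holds). Time passes only in rows, so rows that repeat a pose let the fingers close. It gives the time, the measured TCP pose, the force, the opening and the grip force at its end, in the units of the state.
- robot.get_obs(): the state, without advancing time (a new reading comes with each control period).
- robot.snapshot(name): name is "side" or "top"; returns (picture, depth): 420x560x3 uint8, red, green, blue; 420x560 float32, m along the optical axis (not along the pixel's ray), 0 where there is no reading.
- robot.camera_info(name): a dict with "intrinsics" (3x3 intrinsics, pixels), "rvec" (rotation vector, rad) and "tvec" (3), from world to camera coordinates, as OpenCV has them. Camera axes: x right, y down, z forward; pixel columns grow to the right and rows downward; lengths in m; the calibration is good to about 2 mm. A picture is of the moment at which its call begins. camera_info takes no time and is no camera call.
- robot.close_job(): hands the job in; it is judged then, once.
Trained networks look in the newest picture that a camera, given by its name, has taken for a name from the list of things; names that differ only in an ending like _2 or _b are one class to them, and where a whole thing is asked for, a point or a joint stands for the part that bears it (a point fixed in the world has none). Each returns a list of dicts, best first, with "conf" (0 to 1); they miss things now and then, are a little off and sometimes report something else, mostly with a low value. They report only what shows in the picture. A call takes as long as a camera call. They do not tell look-alikes from the thing itself.
- robot.cut_out(camera, label): "pixels" (420x560 bool, what is visible of it) and "point" ([column, row] in pixels, amid what is visible of it).
The state is a dict: "clock": time; "joint_positions": joint angles; "qvel": joint speeds; "joint_efforts": joint torques, N m; "eef_pos": TCP position; "ee_rot": TCP orientation; "wrist_force": force on the tool from outside, world axes, zero at the start; "moment": the same for the moment, N m; "width": opening from 0.0 (shut) to 1.0 (fully open); "grasp_force": force on a finger pad.
Only numpy, scipy, OpenCV 4.12 (cv2) and the standard library are available. Lean on these libraries where they do the work, as an engineer would, in place of code of your own. Each camera call takes 0.05 s, during which the arm holds its last target. There are 200 camera calls.

TASK

Take the loose dust lid off the crossover box and set it down flat in the middle of the cork mat. Then pick up the metal terminal plate with the raised white block and hold it level about 10 mm above the open box, without touching the box, with each of its four holes over one of the four threaded holes so that the screws could be dropped straight in (either way round will do). Finish while still holding the plate there, and leave the other parts on the bench alone.

Things in the scene. Friction and masses are not known exactly. Their poses are not given: they have to be found in the camera images.
- enclosure: Crossover box, black plastic, fixed to the bench: open-topped, 150 (its x) x 110 (its y) x 60 mm high, walls 4 mm. In each corner stands a round screw boss 16 mm across, its top flush with the rim, with a brass insert and a 4 mm threaded hole, at x = +-64, y = +-44 mm. A circuit board with coils lies inside, below the rim. Origin at the centre of its underside, z up. At the start the lid covers it.
- lid: Loose grey plastic dust lid, 164 (x) x 124 (y) mm, 220 g give or take: a flat sheet 3 mm thick with a skirt 8 mm deep and 3 mm thick all round, which goes over the box with 4 mm play on each side. In its middle stands an upright round black knob 26 mm across, reaching from 11 to 47 mm above the origin. Origin at the centre, level with the skirt's lower edge, z up; on the box the origin is 52 mm above the bench, with x and y along the box's.
- plate: Loose dark steel terminal plate, 150 (x) x 110 (y) x 4 mm, 260 g give or take, lying flat on the bench at the start. Four 12 mm holes at x = +-64, y = +-44 mm. In its middle stands a white terminal block, 50 mm (x) x 24 mm (y), from 4 to 44 mm above the origin, with two brass discs 3 mm high on top: the part to grip, across its 24 mm. Origin at the centre of the plate's underside, z up.
- mat: Cork mat, fixed flat on the bench, 220 (x) x 190 (y) x 3 mm. Origin at the centre of its underside. The mat lies on one side of the box and the plate on the other; which is which varies.
- board: Bystander: loose green circuit board with two coils, 120 x 70 mm, 29 mm high, on the bench beyond the box. Origin at the centre of its underside.
- tin: Bystander: small round steel tin, 72 mm across, 35 mm high, beyond the box. Origin at the centre of its underside.
- inductor: Bystander: copper coil on a black former, 60 mm across, 36 mm high, beyond the box. Origin at the centre of its underside.
- hole0 (a point): Centre of the plate's 12 mm hole at x = 64, y = 44 mm in the plate's frame, level with its underside.
- thread0 (a point): Centre of the mouth of the box's threaded hole at x = 64, y = 44 mm in the box's frame, level with the rim, 60 mm above the bench.
- hole1 (a point): Centre of the plate's 12 mm hole at x = -64, y = 44 mm in the plate's frame, level with its underside.
- thread1 (a point): Centre of the mouth of the box's threaded hole at x = -64, y = 44 mm in the box's frame, level with the rim, 60 mm above the bench.
- hole2 (a point): Centre of the plate's 12 mm hole at x = -64, y = -44 mm in the plate's frame, level with its underside.
- thread2 (a point): Centre of the mouth of the box's threaded hole at x = -64, y = -44 mm in the box's frame, level with the rim, 60 mm above the bench.
- hole3 (a point): Centre of the plate's 12 mm hole at x = 64, y = -44 mm in the plate's frame, level with its underside.
- thread3 (a point): Centre of the mouth of the box's threaded hole at x = 64, y = -44 mm in the box's frame, level with the rim, 60 mm above the bench.
Things that resemble listed ones, but are neither listed nor needed, are in the scene too. What is shaped like the plate but orange or pink is not meant.

How it is judged:
By the outcome, as a careful person would: the job done as asked, in the order asked, and still so for the second after the job is handed in, while the arm keeps its last pose, push and grip.
It also fails if it takes over 64 s, if anything falls off the work surface, if the arm or the gripper's body presses on something with over 40 N, if the wrist force passes 120 N, or if a joint passes its speed limit or range.

## Working session

There is one attempt and no reset: what is moved stays moved. The work goes in short steps, Python scripts to look and compute and a tool call to move; the robot and the scene stay as the last step left them, time stands still between calls to the robot, and variables do not carry over. Pictures are saved under pics/ and viewed, at most 10 in all, crops included, and the job is handed in when it is done.

Besides the shell and the picture viewer there is one more tool, called after "Emit:" by a JSON object that holds its "name" and its "arguments". arm_command: Moves the arm, as the interface text tells. Its arguments: {"type":"object","properties":{"moves":{"type":"array"},"force":{"type":"number"}},"required":["moves"]}

```bash
mkdir -p pics; cat > h.py <<'E'
import numpy as np, cv2
from bench import robot
def cam(n):
    c=robot.camera_info(n); R,_=cv2.Rodrigues(np.array(c["rvec"],float)); return np.array(c["intrinsics"]),R,np.array(c["tvec"],float).ravel()
def cloud(n,d):
    K,R,t=cam(n); v,u=np.mgrid[0:420,0:560]
    p=np.stack([(u-K[0,2])/K[0,0]*d,(v-K[1,2])/K[1,1]*d,d],-1)
    w=(p-t)@R; w[d<=0]=np.nan; return w
def save(n,f):
    im,d=robot.snapshot(n); cv2.imwrite(f,im[:,:,::-1]); return im,d
def rect(pts):
    r=cv2.minAreaRect((pts[:,:2]*1000).astype(np.float32)); return r
E
python3 - <<'E'
from h import *
print(robot.pinch_z, robot.get_obs()["eef_pos"], robot.get_obs()["ee_rot"])
for n in("top","side"):
    im,d=save(n,f"pics/{n}0.png"); w=cloud(n,d)
    np.savez(f"{n}0.npz",im=im,w=w)
    for l in("enclosure","lid","plate","mat"):
        for r in robot.cut_out(n,l):
            q=w[r["pixels"]]; q=q[~np.isnan(q[:,0])]
            print(n,l,round(r["conf"],2),np.round(r["point"]),r["pixels"].sum(),np.round(np.median(q,0),3) if len(q) else "", rect(q) if len(q) else "")
E
```

```text
0.0187 [0.27600046 0.61513836 0.22991306] [[-9.12362546e-01  4.09381858e-01 -1.03905965e-03]
 [ 4.09383168e-01  9.12360106e-01 -2.11175114e-03]
 [ 8.34839677e-05 -2.35205618e-03 -9.99997230e-01]]
top lid 0.97 [242. 218.] 2831 [0.482 0.033 0.063] ((484.2633056640625, 39.43449020385742), (163.51480102539062, 134.03028869628906), 5.813009262084961)
top plate 0.9 [322. 288.] 2097 [ 0.31  -0.171  0.005] ((309.3720703125, -172.14932250976562), (109.663330078125, 150.02099609375), 41.195247650146484)
top plate 0.88 [434. 238.] 2149 [ 0.439 -0.487  0.005] ((439.3838806152344, -489.8622741699219), (107.6988296508789, 152.24960327148438), 0.6921437382698059)
top plate 0.83 [388. 133.] 1966 [ 0.729 -0.362  0.005] ((733.898681640625, -365.78076171875), (111.8872299194336, 150.79922485351562), 2.18853759765625)
top plate 0.8 [396. 306.] 2310 [ 0.245 -0.377  0.005] ((242.9258270263672, -381.92303466796875), (114.84764862060547, 151.2758331298828), 80.46952819824219)
top plate 0.73 [362. 212.] 2065 [ 0.505 -0.294  0.005] ((507.8262939453125, -297.1095275878906), (110.62810516357422, 150.51458740234
[... 897 characters left out ...]
1094), (120.10456848144531, 155.20028686523438), 1.2879738807678223)
side plate 0.79 [235. 287.] 1998 [ 0.307 -0.18   0.005] ((312.07147216796875, -170.64364624023438), (116.3637466430664, 150.88006591796875), 40.797019958496094)
side plate 0.65 [345. 368.] 3087 [ 0.434 -0.496  0.004] ((441.3256530761719, -488.8050537109375), (116.980712890625, 154.71954345703125), 1.5234417915344238)
side plate 0.61 [325. 296.] 2007 [ 0.502 -0.305  0.005] ((509.7115478515625, -296.51019287109375), (112.33304595947266, 152.5516357421875), 77.94609069824219)
side mat 0.64 [228. 166.] 2486 [0.486 0.281 0.004] ((490.97833251953125, 288.14227294921875), (231.7113037109375, 202.1027069091797), 3.7525618076324463)
```

View pics/top0.png

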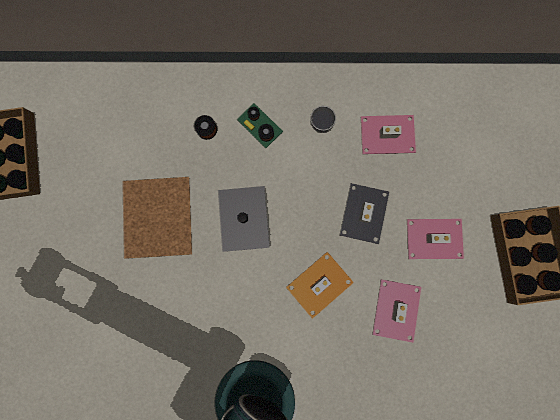

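View pics/side0.png

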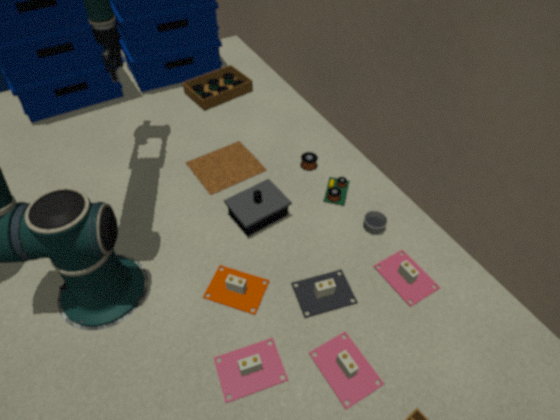

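Candidates in top view: the dark plate (365,212); pinks (388,133), (435,238), (397,310); orange (320,285). The dark steel one is meant. Mat is brown at (157,218), the lid with its knob at (243,217). I'll check the choice in a close crop and measure.

```bash
python3 - <<'E'
from h import *
for n,box in(("top",(170,255,325,410)),("side",(260,325,280,370))):
    z=np.load(n+"0.npz"); im,w=z["im"],z["w"]
    if n=="top": cv2.imwrite("pics/crop.png",cv2.resize(im[box[0]:box[1],box[2]:box[3],::-1],None,fx=6,fy=6,interpolation=cv2.INTER_CUBIC))
    def sel(c,r,lo,hi):
        m=(np.hypot(w[...,0]-c[0],w[...,1]-c[1])<r)&(w[...,2]>lo)&(w[...,2]<hi); q=w[m]; rr=rect(q); return len(q),np.round(q.mean(0),4),[np.round(x,1) for x in rr]
    print(n,"lid top",sel((.484,.036),.12,.055,.075))
    print(n,"knob",sel((.484,.036),.05,.09,.12))
    print(n,"plate block",sel((.508,-.297),.06,.035,.06))
    q=robot and None
    g=im.astype(int).sum(-1); m=(np.hypot(w[...,0]-.508,w[...,1]+.297)<.12)&(w[...,2]<.02)&(g<230)
    print(n,"plate",m.sum(),rect(w[m]))
    hsv=cv2.cvtColor(im,cv2.COLOR_RGB2HSV); m=(np.hypot(w[...,0]-.49,w[...,1]-.287)<.2)&(hsv[...,1]>90)&(w[...,2]<.02)
    print(n,"mat",rect(w[m]))
E
```

```text
top lid top (2816, array([0.4835, 0.034 , 0.0633]), [array([484.4,  34.4]), array([164.2, 124.2]), np.float64(5.8)])
top knob (80, array([0.4842, 0.0342, 0.0989]), [array([484.4,  34.2]), array([23.9, 23.4]), np.float64(45.8)])
top plate block (182, array([ 0.507 , -0.2958,  0.0443]), [array([ 507.5, -296.6]), array([24.2, 50.5]), np.float64(77.9)])
top plate 1821 ((507.8473815917969, -297.0879211425781), (110.31620025634766, 150.767578125), 77.77548217773438)
top mat ((490.3033447265625, 283.868896484375), (219.62115478515625, 190.3607177734375), 4.398672103881836)
side lid top (1682, array([0.4808, 0.0289, 0.0635]), [array([484.8,  34. ]), array([166. , 129.2]), np.float64(5.5)])
side knob (59, array([0.4832, 0.0319, 0.0981]), [array([484.8,  33. ]), array([24.3, 22.2]), np.float64(8.4)])
side plate block (191, array([ 0.5061, -0.2984,  0.044 ]), [array([ 507.9, -297.1]), array([26.5, 51.7]), np.float64(78.8)])
side plate 1513 ((505.8875732421875, -297.5389709472656), (108.31941223144531, 146.6444854736328), 78.60871124267578)
side mat ((489.7425231933594, 283.8616943359375), (217.8218536376953, 192.10018920898438), 4.42962646484375)
```

View pics/crop.png

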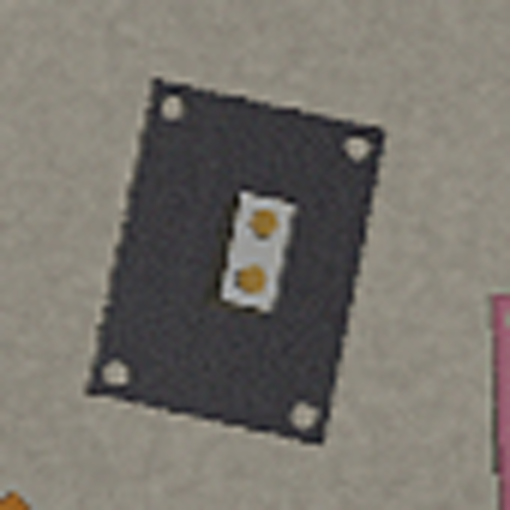

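The crop shows the dark steel plate, with its four corner holes and the white block with brass discs at its centre (crop 260,250). That is the plate I want. Setting out towards the lid knob.

Emit:
{"name": "arm_command", "arguments": {"moves": [[-0.4275,-0.445,0.08,0,0,1.047,100],[-0.4275,-0.445,0.08,0,0,1.047,100],[-0.4275,-0.445,0.08,0,0,1.047,100],[-0.4275,-0.445,0.08,0,0,1.047,100],[-0.4275,-0.445,0.08,0,0,1.047,100]], "force": 60}}

```text
clock: 0.92
eef_pos: [0.3462, 0.4197, 0.2044]
ee_rot: [[-0.496, 0.868, 0.0], [0.868, 0.496, 0.0], [0.0, 0.001, -1.0]]
wrist_force: [0.6, 0.1, 0.2]
width: 0.998
grasp_force: 0.0
```

```bash
cat >> h.py <<'E'
def go(x,y,z,yaw):
    o=robot.get_obs(); R=np.array(o["ee_rot"]); a=np.radians(yaw); c,s=np.cos(a),np.sin(a)
    T=np.array([[c,s,0],[s,-c,0],[0,0,-1]])
    print("t",round(o["clock"],2),"pos",np.round(o["eef_pos"],4),"yaw",round(np.degrees(np.arctan2(R[1,0],R[0,0])),2),"w",np.round(o["width"],3),"gf",np.round(o["grasp_force"],1),"F",np.round(o["wrist_force"],1))
    print("move",np.round(R.T@(np.array([x,y,z])-o["eef_pos"]),4),"rot",np.round(cv2.Rodrigues(R.T@T)[0].ravel(),4))
E
python3 -c "
from h import *
go(.4843,.0340,.13,95.8)"
```

```text
t 0.92 pos [0.3462 0.4197 0.2044] yaw 119.72 w 0.998 gf 0.0 F [0.6 0.1 0.2]
move [-0.4034 -0.0713  0.0743] rot [ 6.000e-04 -1.000e-04  4.174e-01]
```

Emit:
{"name": "arm_command", "arguments": {"moves": [[-0.403,-0.071,0.074,0,0,0.417,100],[-0.403,-0.071,0.074,0,0,0.417,100],[-0.403,-0.071,0.074,0,0,0.417,100],[-0.403,-0.071,0.074,0,0,0.417,100],[-0.403,-0.071,0.074,0,0,0.417,100]]}}

```text
clock: 1.33
eef_pos: [0.4165, 0.227, 0.1676]
ee_rot: [[-0.105, 0.994, 0.001], [0.994, 0.105, 0.001], [0.0, 0.001, -1.0]]
wrist_force: [0.6, 0.2, -0.5]
width: 1.002
grasp_force: 0.0
```

Emit:
{"name": "arm_command", "arguments": {"moves": [[-0.197,0.049,0.035,0,0,0,100],[-0.197,0.049,0.035,0,0,0,100],[-0.197,0.049,0.035,0,0,0,100],[-0.197,0.049,0.035,0,0,0,100],[-0.197,0.049,0.035,0,0,0,100]]}}

```text
clock: 1.75
eef_pos: [0.4865, 0.0358, 0.1326]
ee_rot: [[-0.106, 0.994, 0.001], [0.994, 0.106, -0.0], [-0.0, 0.001, -1.0]]
wrist_force: [0.7, 0.2, -0.4]
width: 0.999
grasp_force: 0.0
```

```bash
python3 -c "
from h import *
go(.4843,.0340,.069,95.8)"
```

```text
t 1.75 pos [0.4865 0.0358 0.1326] yaw 96.11 w 0.999 gf 0.0 F [ 0.7  0.2 -0.4]
move [-0.0016 -0.0025  0.0636] rot [0.0013 0.0002 0.0054]
```

Descend, then close on the knob.

Emit:
{"name": "arm_command", "arguments": {"moves": [[-0.0016,-0.0025,0.03,0,0,0.005,100],[-0.0016,-0.0025,0.05,0,0,0.005,100],[-0.0016,-0.0025,0.0625,0,0,0.005,100],[-0.0016,-0.0025,0.0625,0,0,0.005,60],[-0.0016,-0.0025,0.0625,0,0,0.005,40]], "force": 60}}

```text
clock: 2.17
eef_pos: [0.483, 0.0361, 0.0695]
ee_rot: [[-0.102, 0.995, -0.002], [0.995, 0.102, -0.0], [0.0, -0.002, -1.0]]
wrist_force: [0.5, -0.1, 0.2]
width: 0.747
grasp_force: 0.0
```

Emit:
{"name": "arm_command", "arguments": {"moves": [[0,0,0,0,0,0,10],[0,0,0,0,0,0,10],[0,0,0,0,0,0,10],[0,0,0,0,0,0,10],[0,0,0,0,0,0,10]], "force": 60}}

```text
clock: 2.58
eef_pos: [0.4851, 0.0365, 0.0716]
ee_rot: [[-0.102, 0.995, 0.003], [0.995, 0.102, 0.0], [-0.0, 0.003, -1.0]]
wrist_force: [0.3, -0.4, 7.1]
width: 0.287
grasp_force: 59.1
```

```bash
python3 -c "
from h import *
go(.4843,.0340,.069,95.8)"
```

```text
t 2.58 pos [0.4851 0.0365 0.0716] yaw 95.87 w 0.287 gf 59.1 F [ 0.3 -0.4  7.1]
move [-0.0025 -0.001   0.0026] rot [0.0032 0.0001 0.0013]
```

Emit:
{"name": "arm_command", "arguments": {"moves": [[0,0,-0.01,0,0,0,10],[0,0,-0.025,0,0,0,10],[0,0,-0.04,0,0,0,10],[0,0,-0.05,0,0,0,10],[0,0,-0.05,0,0,0,10]]}}

```text
clock: 3.0
eef_pos: [0.4852, 0.0363, 0.1225]
ee_rot: [[-0.102, 0.995, 0.004], [0.995, 0.102, 0.0], [-0.0, 0.004, -1.0]]
wrist_force: [0.1, -0.3, -3.0]
width: 0.284
grasp_force: 59.3
```

```bash
python3 - <<'E'
from h import *
im,d=save("top","pics/lift.png"); w=cloud("top",d)
im2,d2=save("side","pics/lifts.png")
cv2.imwrite("pics/lift2.png",np.hstack([cv2.resize(im[150:290,170:310,::-1],(400,400)),cv2.resize(im2[130:270,180:320,::-1],(400,400))]))
np.savez("lift.npz",im=im,w=w)
m=(np.hypot(w[...,0]-.484,w[...,1]-.034)<.12)&(w[...,2]>.095)&(w[...,2]<.125); print("lid",rect(w[m]),w[m].mean(0))
go(.490,.284,.125,94.4)
E
```

```text
lid ((484.6839294433594, 34.353702545166016), (163.81690979003906, 124.60205841064453), 5.775510787963867) [0.45587135 0.01506931 0.11402988]
t 3.1 pos [0.4836 0.0362 0.1201] yaw 95.85 w 0.286 gf 59.3 F [-1.4 -0.4 -2.9]
move [ 0.2458  0.0316 -0.0049] rot [0.0006 0.0001 0.0253]
```

View pics/lift2.png

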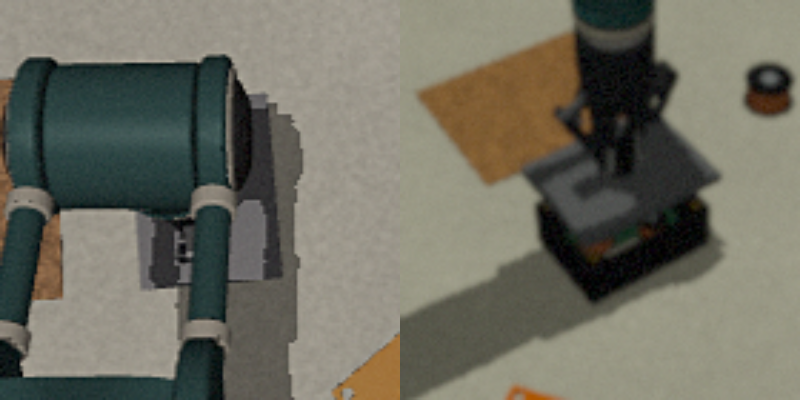

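The left crop shows the lid hanging level in the gripper at (220,220), mostly hidden by the arm. The right crop shows the open box below it at (620,240), undisturbed. Carrying the lid to the mat.

Emit:
{"name": "arm_command", "arguments": {"moves": [[0.02,0.003,0,0,0,0.025,10],[0.05,0.006,0,0,0,0.025,10],[0.085,0.011,0,0,0,0.025,10],[0.12,0.016,0,0,0,0.025,10],[0.155,0.02,0,0,0,0.025,10]]}}

```text
clock: 3.52
eef_pos: [0.4866, 0.1934, 0.1185]
ee_rot: [[-0.076, 0.997, -0.002], [0.997, 0.076, -0.001], [-0.001, -0.002, -1.0]]
wrist_force: [1.1, 0.1, -2.6]
width: 0.281
grasp_force: 59.4
```

Emit:
{"name": "arm_command", "arguments": {"moves": [[0.03,0.004,0,0,0,0,10],[0.06,0.008,0.01,0,0,0,10],[0.08,0.01,0.03,0,0,0,10],[0.09,0.011,0.05,0,0,0,10],[0.093,0.0115,0.06,0,0,0,10]]}}

```text
clock: 3.93
eef_pos: [0.4895, 0.2868, 0.0562]
ee_rot: [[-0.079, 0.997, -0.005], [0.997, 0.079, -0.002], [-0.002, -0.005, -1.0]]
wrist_force: [-1.0, -0.7, -4.0]
width: 0.287
grasp_force: 59.2
```

```bash
python3 -c "
from h import *
go(.490,.286,.0225,94.4)"
```

```text
t 3.93 pos [0.4895 0.2868 0.0562] yaw 94.54 w 0.287 gf 59.2 F [-1.  -0.7 -4. ]
move [-0.0008  0.0006  0.0337] rot [-0.005   0.0017  0.0025]
```

Emit:
{"name": "arm_command", "arguments": {"moves": [[0,0,0.012,0,0,0,10],[0,0,0.022,0,0,0,10],[0,0,0.028,0,0,0,10],[0,0,0.031,0,0,0,10],[0,0,0.031,0,0,0,10]]}}

```text
clock: 4.35
eef_pos: [0.4919, 0.285, 0.0284]
ee_rot: [[-0.076, 0.997, -0.001], [0.997, 0.076, -0.001], [-0.001, -0.001, -1.0]]
wrist_force: [-0.0, 0.8, -2.5]
width: 0.286
grasp_force: 59.2
```

```bash
python3 -c "
from h import *
go(.490,.286,.0225,94.4)"
```

```text
t 4.35 pos [0.4919 0.285  0.0284] yaw 94.34 w 0.286 gf 59.2 F [-0.   0.8 -2.5]
move [ 0.0012 -0.0018  0.0059] rot [-0.0009  0.0005 -0.001 ]
```

Emit:
{"name": "arm_command", "arguments": {"moves": [[0,0,0.002,0,0,0,10],[0,0,0.004,0,0,0,10],[0,0,0.005,0,0,0,10],[0,0,0.006,0,0,0,10],[0,0,0.006,0,0,0,10]]}}

```text
clock: 4.77
eef_pos: [0.4921, 0.286, 0.0231]
ee_rot: [[-0.077, 0.997, 0.0], [0.997, 0.077, 0.0], [0.0, 0.0, -1.0]]
wrist_force: [-0.1, -0.3, -2.6]
width: 0.282
grasp_force: 59.2
```

Not yet in contact (the force still shows the lid's weight); a little further, then release.

Emit:
{"name": "arm_command", "arguments": {"moves": [[0,0,0.001,0,0,0,10],[0,0,0.0015,0,0,0,10],[0,0,0.002,0,0,0,10],[0,0,0.002,0,0,0,10],[0,0,0.002,0,0,0,10]]}}

```text
clock: 5.18
eef_pos: [0.4922, 0.2862, 0.0226]
ee_rot: [[-0.077, 0.997, 0.0], [0.997, 0.077, -0.0], [-0.0, 0.0, -1.0]]
wrist_force: [-3.8, -1.6, 8.5]
width: 0.286
grasp_force: 60.7
```

Emit:
{"name": "arm_command", "arguments": {"moves": [[0,0,0,0,0,0,60],[0,0,0,0,0,0,80],[0,0,0,0,0,0,80],[0,0,0,0,0,0,80],[0,0,0,0,0,0,80]]}}

```text
clock: 5.6
eef_pos: [0.4921, 0.2861, 0.0209]
ee_rot: [[-0.077, 0.997, 0.0], [0.997, 0.077, 0.0], [0.0, 0.0, -1.0]]
wrist_force: [-0.3, 0.0, 0.2]
width: 0.805
grasp_force: 0.0
```

Emit:
{"name": "arm_command", "arguments": {"moves": [[0,0,-0.02,0,0,0,80],[0,0,-0.05,0,0,0,80],[0,0,-0.09,0,0,0,80],[0,0,-0.13,0,0,0,80],[0,0,-0.17,0,0,0,80]]}}

```text
clock: 6.02
eef_pos: [0.4914, 0.2858, 0.1921]
ee_rot: [[-0.077, 0.997, -0.001], [0.997, 0.077, -0.001], [-0.0, -0.001, -1.0]]
wrist_force: [0.5, 0.6, 0.4]
width: 0.801
grasp_force: 0.0
```

```bash
python3 -c "
from h import *
go(.5075,-.297,.15,-12.2)"
```

```text
t 6.02 pos [0.4914 0.2858 0.1921] yaw 94.41 w 0.801 gf 0.0 F [0.5 0.6 0.4]
move [-0.5823 -0.0288  0.0424] rot [-3.0000e-04  1.3000e-03  1.8608e+00]
```

Emit:
{"name": "arm_command", "arguments": {"moves": [[-0.582,-0.029,0.0,0,0,1.86,80],[-0.582,-0.029,0.0,0,0,1.86,80],[-0.582,-0.029,0.0,0,0,1.86,80],[-0.582,-0.029,0.0,0,0,1.86,80],[-0.582,-0.029,0.0,0,0,1.86,80]]}}

```text
clock: 6.43
eef_pos: [0.4974, 0.0762, 0.1911]
ee_rot: [[0.525, 0.851, 0.001], [0.851, -0.525, 0.0], [0.0, 0.001, -1.0]]
wrist_force: [0.4, 0.2, -0.9]
width: 0.798
grasp_force: 0.0
```

```bash
python3 - <<'E'
from h import *
im,d=save("top","pics/a.png"); w=cloud("top",d); np.savez("a.npz",im=im,w=w)
m=(np.hypot(w[...,0]-.49,w[...,1]-.284)<.12)&(w[...,2]>.008)&(w[...,2]<.03); print("lid",rect(w[m]),np.median(w[m],0),np.percentile(w[m][:,2],[5,95]))
im2,d2=save("side","pics/b.png"); w=cloud("side",d2); np.savez("b.npz",im=im2,w=w)
m=(np.hypot(w[...,0]-.49,w[...,1]-.284)<.12)&(w[...,2]>.008)&(w[...,2]<.03); print("lid",rect(w[m]),np.median(w[m],0),np.percentile(w[m][:,2],[5,95]))
cv2.imwrite("pics/ab.png",np.hstack([cv2.resize(im[160:280,100:280,::-1],(400,267)),cv2.resize(im2[120:240,160:340,::-1],(400,267))]))
go(.5075,-.297,.15,-12.2)
E
```

```text
lid ((452.98822021484375, 288.0549011230469), (187.1846923828125, 124.73706817626953), 84.10063934326172) [0.4532571  0.25869076 0.01405827] [0.01077914 0.01781299]
lid ((486.66925048828125, 279.58721923828125), (179.62159729003906, 188.43057250976562), 85.06726837158203) [0.47957424 0.27188893 0.01461627] [0.01040409 0.01848941]
t 6.53 pos [0.4976 0.0725 0.1909] yaw 58.11 w 0.799 gf 0.0 F [0.  0.9 0.3]
move [-0.3085  0.2036  0.0418] rot [2.3000e-03 8.0000e-04 1.2271e+00]
```

View pics/ab.png

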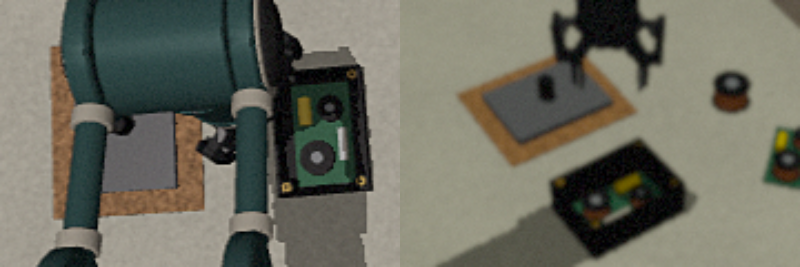

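The lid lies flat and centred on the mat (right crop, 548,100), and the box is open with its brass inserts visible (left crop, 325,130). Continuing to the plate.

Emit:
{"name": "arm_command", "arguments": {"moves": [[-0.3085,0.2036,0.04,0,0,1.227,80],[-0.3085,0.2036,0.04,0,0,1.227,80],[-0.3085,0.2036,0.04,0,0,1.227,80],[-0.3085,0.2036,0.04,0,0,1.227,80],[-0.3085,0.2036,0.04,0,0,1.227,80]]}}

```text
clock: 6.95
eef_pos: [0.5051, -0.1302, 0.1684]
ee_rot: [[0.924, 0.384, 0.001], [0.384, -0.924, 0.0], [0.001, -0.0, -1.0]]
wrist_force: [1.0, -0.2, 0.5]
width: 0.794
grasp_force: 0.0
```

```bash
python3 -c "
from h import *
go(.5075,-.297,.12,-12.2)"
```

```text
t 6.95 pos [ 0.5051 -0.1302  0.1684] yaw 22.55 w 0.794 gf 0.0 F [ 1.  -0.2  0.5]
move [-0.0618  0.1549  0.0483] rot [-3.000e-04 -7.000e-04  6.065e-01]
```

Emit:
{"name": "arm_command", "arguments": {"moves": [[-0.0618,0.155,0.048,0,0,0.606,80],[-0.0618,0.155,0.048,0,0,0.606,80],[-0.0618,0.155,0.048,0,0,0.606,80],[-0.0618,0.155,0.048,0,0,0.606,80],[-0.0618,0.155,0.048,0,0,0.606,80]]}}

```text
clock: 7.37
eef_pos: [0.5075, -0.3007, 0.1184]
ee_rot: [[0.977, -0.215, -0.001], [-0.215, -0.977, -0.001], [-0.001, 0.002, -1.0]]
wrist_force: [-0.2, 0.7, -1.4]
width: 0.793
grasp_force: 0.0
```

```bash
python3 - <<'E'
from h import *
# box screw inserts from unobstructed top view now
for n in("top","side"):
    im,d=robot.snapshot(n); w=cloud(n,d); np.savez(n+"1.npz",im=im,w=w)
    m=(np.hypot(w[...,0]-.4845,w[...,1]-.034)<.11)&(w[...,2]>.05)&(w[...,2]<.07); print(n,"box rim",m.sum(),rect(w[m]))
    hsv=cv2.cvtColor(im,cv2.COLOR_RGB2HSV)
    b=m&(hsv[...,1]>90)&(hsv[...,2]>90)
    k,l,s,c=cv2.connectedComponentsWithStats(b.astype(np.uint8),connectivity=8)
    for i in range(1,k): print("  insert",s[i,4],np.round(np.nanmean(w[l==i],0),4))
    q=(np.hypot(w[...,0]-.508,w[...,1]+.297)<.12)&(w[...,2]<.02)&(im.astype(int).sum(-1)<200); print("plate",q.sum(),rect(w[q]))
go(.5076,-.297,.025,-12.2)
E
```

```text
top box rim 462 ((484.3367614746094, 34.372047424316406), (150.08299255371094, 110.41027069091797), 5.727670192718506)
  insert 16 [ 0.5527 -0.004   0.0604]
  insert 15 [0.5445 0.0839 0.0602]
  insert 18 [ 0.4254 -0.017   0.0598]
  insert 18 [0.4167 0.0706 0.0605]
plate 461 ((507.70654296875, -296.89715576171875), (110.29496765136719, 150.53060913085938), 77.59480285644531)
side box rim 501 ((485.4841613769531, 35.2944450378418), (153.38583374023438, 115.89714050292969), 5.798705577850342)
  insert 4 [0.5456 0.0865 0.0609]
  insert 7 [0.4161 0.0732 0.0605]
  insert 4 [ 0.5515 -0.0029  0.0605]
  insert 7 [ 0.425  -0.0144  0.0605]
plate 1148 ((508.30718994140625, -297.5074768066406), (111.32905578613281, 153.0403594970703), 77.73959350585938)
t 7.47 pos [ 0.5077 -0.2973  0.1191] yaw -12.07 w 0.799 gf 0.0 F [-0.2  0.6 -0.8]
move [ 0.     -0.0001  0.0941] rot [-0.001   0.0019  0.0022]
```

Emit:
{"name": "arm_command", "arguments": {"moves": [[0,0,0.04,0,0,0.002,80],[0,0,0.075,0,0,0.002,80],[0,0,0.095,0,0,0.002,80],[0,0,0.104,0,0,0.002,80],[0,0,0.104,0,0,0.002,60]]}}

```text
clock: 7.88
eef_pos: [0.5066, -0.2933, 0.0141]
ee_rot: [[0.979, -0.205, -0.004], [-0.205, -0.979, 0.003], [-0.005, -0.002, -1.0]]
wrist_force: [-0.4, 0.4, 0.7]
width: 0.676
grasp_force: 0.0
```

Emit:
{"name": "arm_command", "arguments": {"moves": [[0,0,0,0,0,0,10],[0,0,0,0,0,0,10],[0,0,0,0,0,0,10],[0,0,0,0,0,0,10],[0,0,0,0,0,0,10]], "force": 90}}

```text
clock: 8.3
eef_pos: [0.5102, -0.297, 0.0192]
ee_rot: [[0.978, -0.208, 0.004], [-0.208, -0.978, -0.002], [0.005, 0.001, -1.0]]
wrist_force: [0.8, 2.3, 6.5]
width: 0.262
grasp_force: 90.1
```

Emit:
{"name": "arm_command", "arguments": {"moves": [[0,0,-0.01,0,0,0,10],[0,0,-0.03,0,0,0,10],[0,0,-0.06,0,0,0,10],[0,0,-0.09,0,0,0,10],[0,0,-0.11,0,0,0,10]]}}

```text
clock: 8.72
eef_pos: [0.5087, -0.2967, 0.1299]
ee_rot: [[0.978, -0.209, 0.002], [-0.209, -0.978, -0.002], [0.003, 0.001, -1.0]]
wrist_force: [0.6, -1.4, -2.8]
width: 0.262
grasp_force: 88.8
```

```bash
python3 - <<'E'
from h import *
robot.snapshot("side")
go(.4846,.0337,.13,5.7)
E
```

```text
t 8.77 pos [ 0.5111 -0.2981  0.1342] yaw -12.04 w 0.264 gf 89.0 F [ 0.2 -0.8  1.3]
move [-0.0951 -0.319   0.0022] rot [ 0.0048 -0.0083 -0.3096]
```

Emit:
{"name": "arm_command", "arguments": {"moves": [[-0.003,-0.01,0,0,0,-0.04,10],[-0.01,-0.032,0,0,0,-0.1,10],[-0.019,-0.064,0,0,0,-0.17,10],[-0.029,-0.099,0,0,0,-0.25,10],[-0.04,-0.134,0,0,0,-0.31,10]]}}

```text
clock: 9.18
eef_pos: [0.496, -0.1556, 0.1261]
ee_rot: [[0.995, 0.102, -0.001], [0.102, -0.995, 0.0], [-0.001, -0.0, -1.0]]
wrist_force: [1.1, 0.4, -2.9]
width: 0.264
grasp_force: 88.9
```

```bash
python3 - <<'E'
from h import *
go(.4846,.0337,.13,5.7)
E
```

```text
t 9.18 pos [ 0.496  -0.1556  0.1261] yaw 5.84 w 0.264 gf 88.9 F [ 1.1  0.4 -2.9]
move [ 0.0079 -0.1895 -0.0039] rot [-0.0004  0.0006  0.0025]
```

Emit:
{"name": "arm_command", "arguments": {"moves": [[0.0015,-0.037,-0.002,0,0,0,10],[0.003,-0.074,-0.003,0,0,0,10],[0.0045,-0.11,-0.003,0,0,0,10],[0.006,-0.145,-0.003,0,0,0,10],[0.0075,-0.172,-0.003,0,0,0,10]]}}

```text
clock: 9.6
eef_pos: [0.4859, 0.0175, 0.1291]
ee_rot: [[0.995, 0.1, -0.001], [0.1, -0.995, 0.001], [-0.001, -0.001, -1.0]]
wrist_force: [0.6, -0.1, -1.9]
width: 0.263
grasp_force: 88.9
```

Emit:
{"name": "arm_command", "arguments": {"moves": [[0,-0.012,0,0,0,0,10],[0,-0.0165,0,0,0,0,10],[0,-0.0175,0,0,0,0,10],[0,-0.0175,0,0,0,0,10],[0,-0.0175,0,0,0,0,10]]}}

```text
clock: 10.02
eef_pos: [0.4856, 0.0315, 0.1294]
ee_rot: [[0.995, 0.099, -0.0], [0.099, -0.995, -0.001], [-0.0, 0.001, -1.0]]
wrist_force: [0.1, -1.0, -1.7]
width: 0.261
grasp_force: 88.9
```

```bash
cat > look.py <<'E'
from h import *
import sys
for n in("top","side"):
    im,d=save(n,f"pics/{sys.argv[1]}_{n}.png"); w=cloud(n,d)
    zb=float(sys.argv[2])
    m=(np.hypot(w[...,0]-.4846,w[...,1]-.0337)<.11)&(abs(w[...,2]-zb)<.009)
    m=cv2.morphologyEx(m.astype(np.uint8),cv2.MORPH_OPEN,np.ones((2,2)))>0
    q=w[m]; A=np.c_[q[:,:2]-q[:,:2].mean(0),np.ones(len(q))]; f=np.linalg.lstsq(A,q[:,2],rcond=None)[0]
    zc=f[2]+f[:2]@(np.array([.4846,.0337])-q[:,:2].mean(0))
    print(n,m.sum(),[np.round(x,4) for x in rect(q)],"slope deg",np.degrees(f[:2]).round(2),"z at centre",round(zc,4))
go(.4846,.0337,.09,5.7)
E
python3 look.py c .117
```

```text
** On entry to DLASCL parameter number  4 had an illegal value
 ** On entry to DLASCL parameter number  4 had an illegal valueTraceback (most recent call last):
  File "look.py", line 8, in <module>
    q=w[m]; A=np.c_[q[:,:2]-q[:,:2].mean(0),np.ones(len(q))]; f=np.linalg.lstsq(A,q[:,2],rcond=None)[0]
                                                                ~~~~~~~~~~~~~~~^^^^^^^^^^^^^^^^^^^^^
    x, resids, rank, s = _umath_linalg.lstsq(a, b, rcond,
                         ~~~~~~~~~~~~~~~~~~~^^^^^^^^^^^^^
                                             signature=signature)
                                             ^^^^^^^^^^^^^^^^^^^^
    raise LinAlgError("SVD did not converge in Linear Least Squares")
numpy.linalg.LinAlgError: SVD did not converge in Linear Least Squares
```

```bash
sed -i 's/np.ones((2,2)))>0/np.ones((3,3)))>0/' look.py; python3 look.py c .117
```

```text
top 680 [array([445.0031,  27.0727]), array([ 73.0117, 110.1535]), np.float64(5.5587)] slope deg [-0.21  0.08] z at centre 0.1146
side 1028 [array([483.4585,  31.8867]), array([152.7594, 116.664 ]), np.float64(7.1242)] slope deg [-0.27  0.24] z at centre 0.1151
t 10.17 pos [0.4857 0.0315 0.1295] yaw 5.62 w 0.266 gf 88.9 F [ 0.7 -0.7 -2. ]
move [-0.0008 -0.0023  0.0395] rot [ 0.0002  0.0001 -0.0014]
```

```bash
python3 -c "
import cv2,numpy as np
a=cv2.imread('pics/c_top.png')[165:275,190:300];b=cv2.imread('pics/c_side.png')[150:260,205:315]
cv2.imwrite('pics/cc.png',np.hstack([cv2.resize(x,(400,400),interpolation=cv2.INTER_CUBIC) for x in(a,b)]))"
```

```text
(no output)
```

View pics/cc.png

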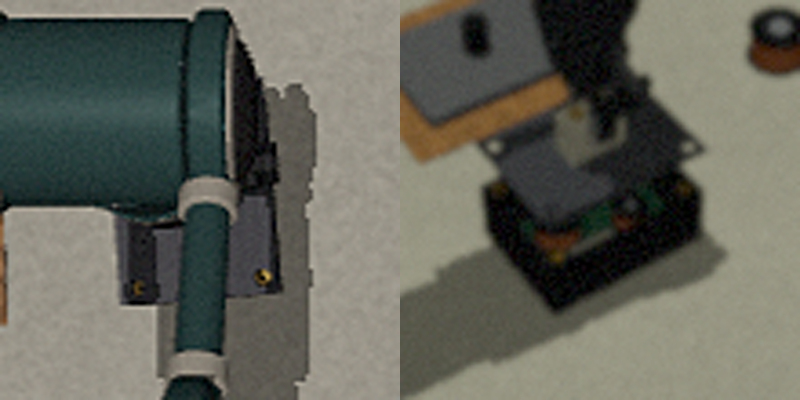

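The left crop shows the plate level, with the box's brass inserts visible through the near holes at (138,288) and (262,277). It sits about 3 mm off in y, so I'll correct that and lower it.

Emit:
{"name": "arm_command", "arguments": {"moves": [[0.0015,-0.0028,0.006,0,0,0,10],[0.0015,-0.0028,0.016,0,0,0,10],[0.0015,-0.0028,0.026,0,0,0,10],[0.0015,-0.0028,0.033,0,0,0,10],[0.0015,-0.0028,0.036,0,0,0,10]]}}

```text
clock: 10.58
eef_pos: [0.4849, 0.0355, 0.0911]
ee_rot: [[0.995, 0.1, -0.004], [0.1, -0.995, -0.0], [-0.004, -0.0, -1.0]]
wrist_force: [-0.3, 0.8, -2.3]
width: 0.262
grasp_force: 88.9
```

Emit:
{"name": "arm_command", "arguments": {"moves": [[0,0,0.001,0,0,0,10],[0,0,0.002,0,0,0,10],[0,0,0.002,0,0,0,10],[0,0,0.002,0,0,0,10],[0,0,0.002,0,0,0,10]]}}

```text
clock: 11.0
eef_pos: [0.4872, 0.0356, 0.092]
ee_rot: [[0.995, 0.1, 0.001], [0.1, -0.995, 0.0], [0.001, 0.0, -1.0]]
wrist_force: [-0.1, 0.6, -1.5]
width: 0.262
grasp_force: 88.9
```

```bash
python3 look.py d .0765;python3 -c "
import cv2,numpy as np
a=cv2.imread('pics/d_top.png')[205:260,215:280];b=cv2.imread('pics/d_side.png')[165:245,215:310]
cv2.imwrite('pics/dd.png',np.hstack([cv2.resize(x,(400,338),interpolation=cv2.INTER_CUBIC) for x in(a,b)]))"
```

```text
top 628 [array([465.7515,  33.1875]), array([111.5368, 110.2778]), np.float64(5.6513)] slope deg [-0.57 -0.13] z at centre 0.0769
side 993 [array([485.6077,  34.9934]), array([152.7048, 114.8941]), np.float64(4.9372)] slope deg [-0.23  0.18] z at centre 0.0775
t 11.1 pos [0.4871 0.0356 0.0919] yaw 5.72 w 0.259 gf 88.9 F [ 0.6  0.1 -2.3]
move [-0.0027  0.0016  0.0019] rot [ 0.0001 -0.0008  0.0004]
```

View pics/dd.png

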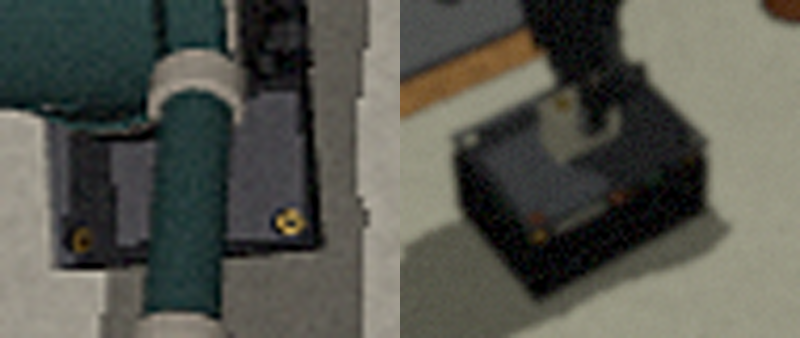

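The brass inserts lie centred in the visible plate holes, at (82,240) and (290,222) in the left crop. The plate agrees with the box to under 1 mm. The gap is about 13 mm, so I'll lower it by 3 mm.

Emit:
{"name": "arm_command", "arguments": {"moves": [[0,0,0.001,0,0,0,10],[0,0,0.002,0,0,0,10],[0,0,0.003,0,0,0,10],[0,0,0.003,0,0,0,10],[0,0,0.003,0,0,0,10]]}}

```text
clock: 11.52
eef_pos: [0.4866, 0.0356, 0.0883]
ee_rot: [[0.995, 0.1, -0.0], [0.1, -0.995, -0.0], [-0.0, -0.0, -1.0]]
wrist_force: [1.1, -0.4, -1.5]
width: 0.265
grasp_force: 88.9
```

Emit:
{"name": "arm_command", "arguments": {"moves": [[0,0,0,0,0,0,10],[0,0,0,0,0,0,10],[0,0,0,0,0,0,10],[0,0,0,0,0,0,10],[0,0,0,0,0,0,10]]}}

```text
clock: 11.93
eef_pos: [0.4868, 0.0356, 0.0886]
ee_rot: [[0.995, 0.1, 0.0], [0.1, -0.995, -0.0], [0.0, 0.0, -1.0]]
wrist_force: [0.9, -0.3, -2.5]
width: 0.263
grasp_force: 88.9
```

```bash
python3 look.py e .074; python3 - <<'E'
from h import *
im,d=robot.snapshot("side"); w=cloud("side",d); K,R,t=cam("side")
m=(np.hypot(w[...,0]-.49,w[...,1]-.284)<.12)&(w[...,2]>.0105)&(w[...,2]<.03); print("lid",rect(w[m]),np.median(w[m],0))
im,d=robot.snapshot("top")
for n in("top","side"):
  for l in("lid","mat","plate"):
    for r in robot.cut_out(n,l)[:2]: print(n,l,round(r["conf"],2),np.round(r["point"]))
E
```

```text
top 634 [array([467.2013,  33.4184]), array([115.1331, 110.4193]), np.float64(5.8626)] slope deg [-0.7   0.09] z at centre 0.0732
side 977 [array([484.8691,  36.2929]), array([153.0178, 115.6289]), np.float64(7.4056)] slope deg [-0.27  0.1 ] z at centre 0.074
t 12.03 pos [0.4867 0.0356 0.0885] yaw 5.72 w 0.262 gf 88.9 F [ 0.7  0.3 -1.4]
move [-0.0023  0.0017 -0.0015] rot [-0.      0.      0.0003]
lid ((492.06298828125, 283.8027648925781), (164.8954620361328, 130.7432861328125), 4.607785701751709) [0.47513949 0.28070594 0.01495639]
top lid 0.97 [154. 215.]
top mat 0.6 [325. 119.]
top mat 0.56 [265. 240.]
top plate 0.92 [237. 236.]
top plate 0.78 [433. 238.]
side lid 0.57 [220. 164.]
side mat 0.83 [214. 179.]
side plate 0.85 [345. 368.]
side plate 0.72 [236. 286.]
```

```bash
python3 -c "
from bench import robot
print(robot.close_job())"
```

```text
the job is handed in; nothing more can be done
None
```

The job is handed in: the lid lies flat in the middle of the cork mat, and the arm is holding the steel plate level about 10 mm above the open box, with its four holes lined up over the threaded holes to within about 1 mm.

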